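Counterweight the sensor boom, unlock it and hold it out at the red mark

TASK

Get the level sensor over the sample jar: first slide the steel counterweight ring down over the upright pin on the tail of the sensor stand until it sits flat on its seat, and let go of it, because the stand would tip if the boom came out without it. Then pinch the head of the boom so that the green lock button on its side is pushed in, draw the boom straight out until the red 100 mm line on the sliding tube stands at the mouth of the outer tube, and finish holding it there with the gripper for the reading (a return spring pulls the boom home when it is let go). Do not knock over or push away the glass jar under the boom or the two vials.

Things in the scene. Friction and masses are not known exactly. Their poses are not given: they have to be found in the camera images.
- stand: Fixed sensor stand: grey base 165 x 130 mm, steel post, clamp block (top at z 178 mm), level aluminium outer tube 28 mm square, axis 155 mm above the worktop. Origin: on the worktop under the post. x: level, out along the boom (the way it extends); y: level, across it; z up. Pin for the counterweight at x = -85 mm; a black clamp knob reaches to y = +48 mm (leave it).
- pin_top (a point): Top of the upright steel pin on the tail of the stand: pin 20 mm in diameter, 46 mm high above its seat, the uppermost 8 mm tapering to 10 mm in diameter. The point lies on the pin's axis at its very top, 216 mm above the worktop. Axes as those of the stand.
- pin_seat (a point): Foot of that pin: the point on the pin's axis at the height of the flat round seat (52 mm in diameter, 170 mm above the worktop) on which the counterweight has to lie.
- counterweight_center (a point): Counterweight: loose flanged steel ring, 0.3 to 0.6 kg, standing on the worktop flange down: 50 mm high, flange 60 mm in diameter and 16 mm high, above it a hub 40 mm in diameter (grip this), straight bore 24 mm in diameter right through. The point is the ring's centre, on its axis, 25 mm above its underside; z is its axis. Seated, it is 25 mm above pin_seat.
- boom_grip (a point): Centre of the grey pinch head of the sliding boom, 155 mm above the worktop: 44 mm long (x), 30 mm wide (y), 32 mm high; axes as the stand's. The green button (26 mm long, 20 high) stands out 8 mm from its -y side: 38 mm across, 30 with the button fully in; the +y side is rigid. Pinch it from above across the boom, centred here or 1 to 3 mm towards the button.
- tube_mouth (a point): Middle of the top edge of the outer tube's mouth (black collar 35 x 35 mm with a white index line), at x = +102 mm on the stand, 172 mm above the worktop: here the scale on the sliding tube is read.
- sensor_face (a point): Centre of the underside of the black level sensor (33 mm in diameter) at the end of the boom, 49 mm beyond boom_grip along x and 129 mm above the worktop; it passes over the jar's rim.
- boom (a joint): How far the boom is drawn out (m): 0 parked and locked, as at the start; 0.100 when the red line stands at the mouth of the outer tube (black lines every 10 mm, a longer one at 50, red at 100); stop at 0.130. A spring pulls it home with 2.4 N (at 0) to 3.2 N (at 0.130). Locked, it gives no more than 2 mm.
- lock_button (a joint): How far the green lock button is pushed in (m): 0 out, 0.008 fully in, flush with the head. Sprung: 1.8 N to start, 5.4 N fully in. The boom is free once it is in by 0.0035 or more; keep it in over the first 15 mm of the boom's travel. Gripping with 10 to 30 N pushes it in.
- sample_jar_center (a point): Tall open glass jar, 67 mm in diameter and 106 mm high, loose, upright on the worktop on the boom's line, under the place where the sensor stands at the 100 mm mark. The point is its centre, half-way up. Leave it standing where it is.
- white_vial_center (a point): White-capped glass vial, 24 mm in diameter and 58 mm high, standing loose beyond the stand; centre, half-way up. Leave it alone.
- black_vial_center (a point): Black-capped glass vial, 24 mm in diameter and 58 mm high, standing loose beyond the stand; centre, half-way up. Leave it alone.
Not all that is in view belongs to the job. Of the things that look like the part that bears counterweight_center, the smallest one is meant.

How it is judged (in metres and radians):
On the way, in this order (a step that is already met when the one before it is completed fails the run):
1. the counterweight sits flat on its seat round the pin, let go, with the boom still parked (horizontal distance between counterweight_center and pin_seat below 0.004 m and z of counterweight_center in the frame of pin_seat between 0.022 and 0.028 m and angle between counterweight_center's own z axis and vertical below 0.06 rad and contact force between the fingers and counterweight below 0.1 N and value of joint boom below 0.003 m), for 0.2 s.
2. the lock button is pushed in (value of joint lock_button above 0.003 m), for 0.05 s.
At the end, for the whole second after the job is handed in: The boom is held at rest by the gripper at the 100 mm mark (within 4 mm), pressed by the fingers with more than 1.5 N and not touching the jar; the counterweight sits flat on its seat round the pin (within 3 mm of its height, within 4 mm of the pin's axis); jar upright (horizontal distance between counterweight_center and pin_seat below 0.004 m and z of counterweight_center in the frame of pin_seat between 0.022 and 0.028 m and angle between counterweight_center's own z axis and vertical below 0.06 rad and value of joint boom between 0.096 and 0.104 m and velocity of joint boom between -0.01 and 0.01 m/s and contact force between the fingers and boom above 1.5 N and contact force between boom and sample_jar below 0.1 N and angle between sample_jar_center's own z axis and vertical below 0.1 rad); the arm keeps its last pose, push and grip.
It fails at once if the boom is drawn out more than 20 mm without the counterweight on its pin (value of joint boom above 0.02 m and (horizontal distance between counterweight_center and pin_seat above 0.006 m or z of counterweight_center in the frame of pin_seat above 0.032 m)).
It fails at once if the jar is pushed away or tipped (distance of sample_jar_center from where it was at the start of the episode above 0.015 m or angle between sample_jar_center's own z axis and vertical above 0.3 rad).
It fails at once if a vial is pushed away or tipped (distance of any of white_vial_center, black_vial_center from where it was at the start of the episode above 0.015 m).
It also fails if it takes over 67 s, if anything falls off the work surface, if the arm or the gripper's body presses on something with over 40 N, if the wrist force passes 120 N, or if a joint passes its speed limit or range.

ROBOT

A 6-joint arm with a two-finger parallel gripper is mounted at the origin on a cart in front of the work surface, level with it; the furniture and walls round the work are solid. World frame = base frame: x ahead of the robot, y to its left, z up, the work surface at z = 0. Lengths are in m, angles in degrees, forces in N, time in s.
With the tool pointing down it reaches from about 0.35 to 0.875 m from the base axis. Payload 4.2 kg.
Tool frame: the origin (TCP) lies midway between the tips of the shut fingers; the grasp point (between the pads) lies 19 mm behind it; z points along the fingers, y is the direction in which the jaws open and shut (so a half turn about z gives the same grasp; the last joint's range is limited). The gripper opens to 87 mm and grips with 3 to 60 N. Pads are 19 mm wide; open, the fingers measure 117 mm over their backs; the gripper's body (75 mm by 190 mm) begins 51 mm behind the grasp point.
Start: joints at [89.187, 22.042, 0.453, 0, -68.411, -14.817], TCP at [0.168, 0.602, 0.223] pointing down, gripper open.
Joint ranges: [-179.83, 179.83], [-69.29, 118.12], [-61.27, 80.66], [-181.25, 117.63], [-171.15, -9.14], [-177.46, 177.46]. Speed limits (degrees/s): [159.86, 159.86, 180, 180, 180, 180].

INTERFACE

Orientations are given as a 3x3 rotation matrix whose columns are the frame's x, y, z axes.
In Python, from rig import arm gives the robot as it stands.
- The arm moves only by the shell command python3 -m creep 'ROWS' [FORCE]. ROWS is JSON, a list of rows, each a list of 7 numbers: the finger opening in mm, from 0 to 87, then the shift along the tool's x, y, z in mm, then the turn, a rotation vector about the tool's x, y, z in rad. A call has 1 to 8 rows; each row shifts and turns the commanded pose from where the row before left it, along the tool's axes as they then stand; what a row does not reach is not made up. A row lasts 1/8 s, in which the tool goes at most 62.5 mm and 10.7 degrees, less where a joint would pass 70% of its speed; a pose out of reach is approached as far as the arm can. A call with a gripper value outside its range is refused whole. The fingers move at their own pace and stop on an object; FORCE is the grip in N (left out, the last holds). Time passes only in rows, so rows that do not move let the fingers close. It gives the time, the measured TCP pose, the force and the opening at its end, in the units of the state.
- arm.sense(): the state, without advancing time (a new reading comes with each control period).
- arm.get_image(name): name is "side" or "top"; returns a dict with "image" (400x640x3 uint8, red, green, blue), "range_z" (400x640 float32, m along the optical axis (not along the pixel's ray), 0 where there is no reading), "camera_matrix" (3x3 intrinsics, pixels), "k1" (the pictures are not rectified: a ray, as slopes to the right and down, at radius r is drawn at 1 + k1 r^2 times it, then the intrinsics apply), "eye" and "rotation" of the camera in the world. Camera axes: x right, y down, z forward; pixel columns grow to the right and rows downward; lengths in m; the calibration is good to about 2 mm. A picture is of the moment at which its call begins.
- arm.close_job(): hands the job in, once; it reports no verdict.
Trained networks look in the newest picture that a camera, given by its name, has taken for a name from the list of things; names that differ only in an ending like _2 or _b are one class to them, and where a whole thing is asked for, a point or a joint stands for the part that bears it (a point fixed in the world has none). Each returns a list of dicts, best first, with "conf" (0 to 1); they miss things now and then, are a little off and sometimes report something else, mostly with a low value. They report only what shows in the picture. A call takes as long as a camera call. They do not tell look-alikes from the thing itself.
- arm.look_for(camera, label): "bbox" ([centre column, centre row, width, height] in pixels, round what is visible of it).
The state is a dict: "clock": time; "q": joint angles; "dq": joint speeds; "joint_torque": joint torques, N m; "eef_pos": TCP position; "eef_rot": TCP orientation; "contact_force": force on the tool from outside, world axes, zero at the start; "ft_torque": the same for the moment, N m; "gripper_width": opening from 0.0 (shut) to 1.0 (fully open).
Only numpy, scipy, OpenCV 4.12 (cv2) and the standard library are available. Lean on these libraries where they do the work, as an engineer would, in place of code of your own. Each camera call takes 0.05 s, during which the arm holds its last target.

## Working session

There is one attempt and no reset: what is moved stays moved. The work goes in short steps, Python scripts to look and compute and a shell command to move; the robot and the scene stay as the last step left them, time stands still between calls to the robot, and variables do not carry over. Pictures are saved under pics/ and viewed, and the job is handed in when it is done.

```bash
ls; mkdir -p pics; cat > h.py <<'E'
import numpy as np, cv2
from rig import arm
def snap(c,fn=None):
    d=arm.get_image(c)
    if fn: cv2.imwrite('pics/'+fn,d['image'][:,:,::-1])
    np.savez('/tmp/%s.npz'%c,**{k:np.array(v) for k,v in d.items()})
    return d
def load(c): return dict(np.load('/tmp/%s.npz'%c))
def ray(d,u,v):
    K=d['camera_matrix'];k=float(d['k1'])
    x=(np.asarray(u,float)-K[0,2])/K[0,0];y=(np.asarray(v,float)-K[1,2])/K[1,1]
    a,b=x.copy(),y.copy()
    for _ in range(20):
        r=a*a+b*b;a=x/(1+k*r);b=y/(1+k*r)
    return np.stack([a,b,np.ones_like(a)],-1)
def pt(d,u,v,z=None):
    """world point from range, or at world height z"""
    r=ray(d,u,v)@np.array(d['rotation']).T
    if z is None:
        t=d['range_z'][np.asarray(v,int),np.asarray(u,int)]
        return d['eye']+r*np.asarray(t)[...,None]
    return d['eye']+r*((z-d['eye'][2])/r[...,2])[...,None]
def cloud(d):
    v,u=np.mgrid[0:400,0:640]
    return pt(d,u,v)
def proj(d,P):
    p=(np.asarray(P)-d['eye'])@np.array(d['rotation']);a=p[...,:2]/p[...,2:]
    r=(a**2).sum(-1,keepdims=True);a=a*(1+float(d['k1'])*r);K=d['camera_matrix']
    return a*[K[0,0],K[1,1]]+[K[0,2],K[1,2]]
E
python3 - <<'E'
from h import *
for c in('top','side'):
    d=snap(c,c+'0.png')
    print(c,d['eye'],np.round(d['rotation'],3).tolist(),d['camera_matrix'].tolist(),d['k1'])
    for l in('stand','pin_top','pin_seat','counterweight_center','boom_grip','tube_mouth','sensor_face','sample_jar_center','white_vial_center','black_vial_center','lock_button'):
        try:
            for o in arm.look_for(c,l)[:4]: print(l,round(o['conf'],2),np.round(o['bbox'],0))
        except Exception as e: print(l,e)
print(arm.sense())
E
```

```text
pics
top [ 0.35856103 -0.01724772  1.33374881] [[0.012, -0.989, 0.149], [-1.0, -0.01, 0.021], [-0.019, -0.149, -0.989]] [[405.7491388704188, 0.0, 320.1073652673561], [0.0, 405.7491388704188, 190.47077008741064], [0.0, 0.0, 1.0]] 0.029410278875123437
stand 0.92 [351. 201. 104.  45.]
pin_top 0.92 [353. 199. 110.  44.]
pin_seat 0.74 [351. 200. 104.  41.]
counterweight_center 0.82 [233. 234.  20.  18.]
counterweight_center 0.76 [267. 235.  30.  23.]
counterweight_center 0.65 [389. 195.  32.  16.]
counterweight_center 0.59 [253. 195.  29.  29.]
boom_grip 0.86 [388. 194.  27.  15.]
tube_mouth 0.55 [351. 199. 101.  48.]
sensor_face 0.79 [388. 196.  34.  13.]
sample_jar_center 0.9 [423. 197.  30.  26.]
white_vial_center 0.18 [390. 195.  33.  13.]
side [0.2118342  0.65246669 0.72136965] [[-0.898, -0.267, 0.348], [-0.439, 0.578, -0.688], [-0.017, -0.771, -0.636]] [[390.2794836662183, 0.0, 314.7666769744038], [0.0, 390.2794836662183, 202.79052457345347], [0.0, 0.0, 1.0]] -0.04574419847173436
stand 0.77 [328. 200.  66. 122.]
pin_top 0.56 [324. 198.  71. 120.]
pin_seat 0.77 [323. 197.  71. 120.]

[... 595 characters left out ...]
053004e-04,
       -6.84110968e+01, -1.48163171e+01]), 'dq': array([-0.02550051,  0.05376567, -0.03955914,  0.10006799, -0.01262287,
       -0.01138649]), 'joint_torque': array([ 8.01488386e-04, -3.90470052e+01,  1.87624472e+01,  4.22426552e+00,
        1.54734333e-02, -2.02471512e-05]), 'eef_pos': array([0.16833956, 0.60187318, 0.22255716]), 'eef_rot': array([[ 9.63032071e-01, -2.69386769e-01, -2.09290941e-06],
       [-2.69386769e-01, -9.63032071e-01,  4.70329268e-06],
       [-3.28254370e-06, -3.96561958e-06, -1.00000000e+00]]), 'contact_force': array([ 0.01533414, -0.51741879,  0.76270073]), 'ft_torque': array([ 0.0307993 , -0.04224051,  0.01207921]), 'gripper_width': 0.9991849609716478}
```

View pics/top0.png

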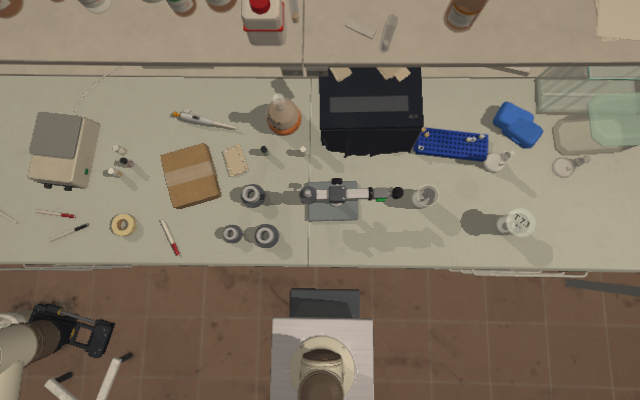

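View pics/side0.png

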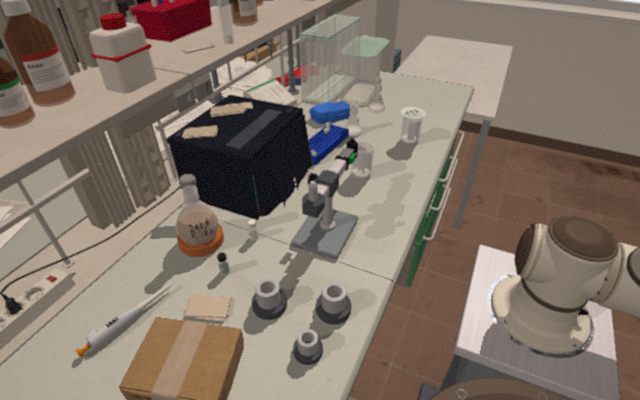

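```bash
python3 - <<'E'
from h import *
for c,(a,b,e,f) in {'top':(200,480,140,280),'side':(200,400,120,380)}.items():
    d=load(c);s=2.8 if c=='top' else 2.2
    cv2.imwrite(f'pics/{c}0z.png',cv2.resize(d['image'][e:f,a:b,::-1],None,fx=s,fy=s,interpolation=cv2.INTER_CUBIC))
E
```

```text
(no output)
```

View pics/top0z.png

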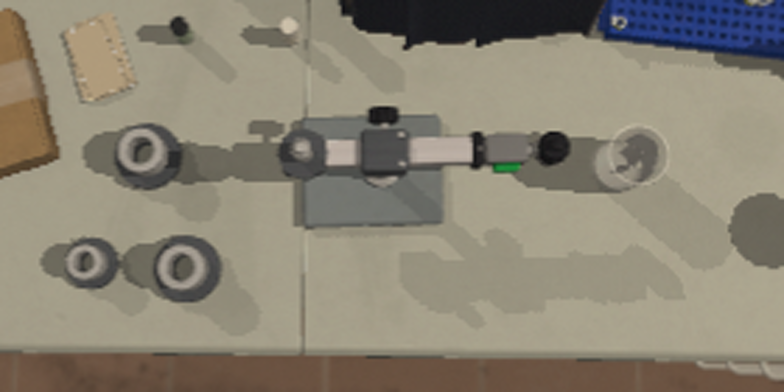

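View pics/side0z.png

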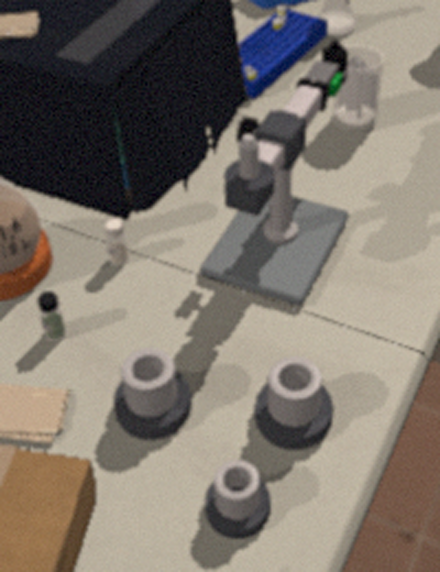

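The rings in the top picture are at (233,234), (265,236) and (253,195). In the side picture they are at (308,347), (332,304) and (270,299). The ring at top (233,234) / side (308,347) looks clearly smallest, so I'll measure its size to confirm.

```bash
python3 - <<'E'
from h import *
from scipy.optimize import least_squares
def circ(P):
    f=lambda p:np.hypot(P[:,0]-p[0],P[:,1]-p[1])-p[2]
    r=least_squares(f,[*P.mean(0)[:2],.02],loss='soft_l1',f_scale=.002);return r.x
C={c:cloud(load(c)) for c in('top','side')}
for n,tu,su in(('small',(233,234),(308,347)),('A',(265,236),(332,304)),('B',(253,195),(270,299))):
    for c,(u,v) in(('top',tu),('side',su)):
        W=C[c][v-24:v+25,u-24:u+25].reshape(-1,3)
        ok=np.isfinite(W).all(1);W=W[ok]
        med=np.median(W[W[:,2]>.02],0)
        W=W[np.hypot(*(W-med)[:,:2].T)<.05]
        zt=np.percentile(W[:,2],98.5)
        T=W[W[:,2]>zt-.006]
        lo=W[(W[:,2]>.004)]
        h=W[(W[:,2]>.025)&(W[:,2]<zt-.006)]
        print(n,c,'ztop %.4f'%zt,'top mid',np.round((T.min(0)+T.max(0))/2,4),'ext',np.round(np.ptp(T,axis=0),4),'all ext',np.round((lo.min(0)+lo.max(0))/2,4),np.round(np.ptp(lo,axis=0),4),len(T),len(h))
E
```

```text
small top ztop 0.0514 top mid [0.4131 0.2959 0.0501] ext [0.0378 0.0387 0.0093] all ext [0.4136 0.2921 0.0294] [0.0946 0.0821 0.0507] 82 29
small side ztop 0.0523 top mid [0.4148 0.2977 0.0502] ext [0.0385 0.0375 0.0075] all ext [0.417  0.2983 0.029 ] [0.0873 0.0589 0.05  ] 221 187
A top ztop 0.0675 top mid [0.4073 0.1812 0.0664] ext [0.0495 0.0478 0.0098] all ext [0.4044 0.1765 0.0377] [0.0801 0.0874 0.0672] 118 72
A side ztop 0.0665 top mid [0.4096 0.1856 0.0643] ext [0.0506 0.0507 0.0076] all ext [0.4093 0.1887 0.0361] [0.077  0.0736 0.0641] 288 372
B top ztop 0.0674 top mid [0.5377 0.23   0.0656] ext [0.0486 0.0485 0.0083] all ext [0.536  0.2294 0.0369] [0.0903 0.0813 0.0657] 106 88
B side ztop 0.0672 top mid [0.541  0.2363 0.0652] ext [0.0494 0.0509 0.0077] all ext [0.5407 0.2361 0.0366] [0.0769 0.0776 0.0648] 265 368
```

```bash
python3 - <<'E'
from h import *
d=load('top');C=cloud(d)
for r in (190,191,195,199): print(r,[(c,*np.round(C[r,c]*1000).astype(int)) for c in range(298,408,4)])
d=load('side')
cv2.imwrite('pics/sz.png',cv2.resize(d['image'][120:260,270:400,::-1],None,fx=4.2,fy=4.2,interpolation=cv2.INTER_CUBIC))
d=load('top')
cv2.imwrite('pics/tz.png',cv2.resize(d['image'][170:260,210:450,::-1],None,fx=3.3,fy=3.3,interpolation=cv2.INTER_CUBIC))
E
```

```text
190 [(298, np.int64(560), np.int64(84), np.int64(0)), (302, np.int64(535), np.int64(60), np.int64(165)), (306, np.int64(528), np.int64(46), np.int64(214)), (310, np.int64(535), np.int64(37), np.int64(169)), (314, np.int64(535), np.int64(25), np.int64(169)), (318, np.int64(535), np.int64(13), np.int64(169)), (322, np.int64(535), np.int64(2), np.int64(172)), (326, np.int64(535), np.int64(-10), np.int64(168)), (330, np.int64(534), np.int64(-22), np.int64(178)), (334, np.int64(534), np.int64(-33), np.int64(179)), (338, np.int64(534), np.int64(-44), np.int64(180)), (342, np.int64(535), np.int64(-56), np.int64(175)), (346, np.int64(536), np.int64(-68), np.int64(169)), (350, np.int64(536), np.int64(-80), np.int64(166)), (354, np.int64(536), np.int64(-91), np.int64(167)), (358, np.int64(536), np.int64(-103), np.int64(166)), (362, np.int64(536), np.int64(-114), np.int64(171)), (366, np.int64(536), np.int64(-125), np.int64(173)), (370, np.int64(535), np.int64(-137), np.int64(175)), (374, np.int64(536), np.int64(-149), np.int64(172)), (378, np.int64(536), np.int64(-160), np.int64(175)), (382, n
[... 4035 characters left out ...]
nt64(-93), np.int64(146)), (358, np.int64(531), np.int64(-115), np.int64(5)), (362, np.int64(532), np.int64(-128), np.int64(1)), (366, np.int64(532), np.int64(-141), np.int64(0)), (370, np.int64(512), np.int64(-138), np.int64(158)), (374, np.int64(532), np.int64(-168), np.int64(1)), (378, np.int64(511), np.int64(-161), np.int64(165)), (382, np.int64(511), np.int64(-172), np.int64(167)), (386, np.int64(532), np.int64(-207), np.int64(2)), (390, np.int64(533), np.int64(-221), np.int64(-3)), (394, np.int64(533), np.int64(-234), np.int64(-1)), (398, np.int64(533), np.int64(-247), np.int64(-3)), (402, np.int64(533), np.int64(-260), np.int64(-1)), (406, np.int64(534), np.int64(-273), np.int64(-3))]
```

View pics/sz.png

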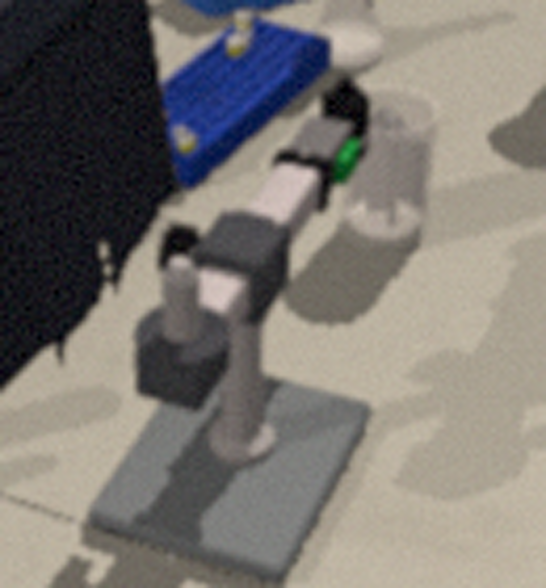

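View pics/tz.png

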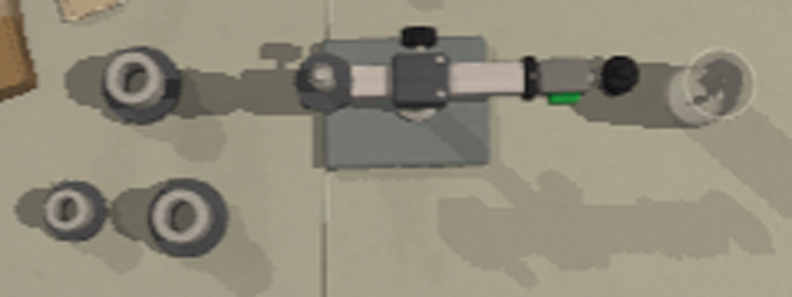

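```bash
python3 - <<'E'
from h import *
for c in('top','side'):
    C=cloud(load(c)).reshape(-1,3)
    B=C[(C[:,0]>.44)&(C[:,0]<.62)&(C[:,1]>-.26)&(C[:,1]<.1)]
    print(c)
    P=B[(B[:,2]>.19)&(B[:,1]>0.0)&(B[:,2]<.23)]
    print(' pin',len(P),np.round(P.min(0),4),np.round(P.max(0),4),np.round(np.median(P,0),4))
    S=B[(B[:,2]>.162)&(B[:,2]<.180)&(B[:,1]>.02)&(B[:,1]<.09)]
    print(' seat',np.round(S.min(0),4),np.round(S.max(0),4))
    T=B[(B[:,2]>.15)&(B[:,2]<.19)]
    for y in np.arange(.06,-.24,-.01):
        q=T[abs(T[:,1]-y)<.005]
        if len(q)>3: print('  y %.3f x %.4f..%.4f mid %.4f z %.3f n%d'%(y,q[:,0].min(),q[:,0].max(),(q[:,0].min()+q[:,0].max())/2,np.median(q[:,2]),len(q)))
    G=B[(B[:,2]>.005)&(B[:,2]<.03)]
    print(' base',np.round(G.min(0),4),np.round(G.max(0),4))
    J=C[(C[:,1]<-.25)&(C[:,1]>-.36)&(C[:,0]>.46)&(C[:,0]<.6)&(C[:,2]>.07)]
    if len(J): print(' jar',np.round(J.min(0),4),np.round(J.max(0),4))
E
```

```text
top
 pin 45 [0.5114 0.0321 0.1961] [0.5319 0.0517 0.2196] [0.5202 0.0424 0.2113]
 seat [0.4965 0.0215 0.1624] [0.5466 0.0659 0.1791]
  y 0.060 x 0.5013..0.5402 mid 0.5208 z 0.170 n41
  y 0.050 x 0.4965..0.5466 mid 0.5216 z 0.170 n38
  y 0.040 x 0.4965..0.5463 mid 0.5214 z 0.170 n41
  y 0.030 x 0.4999..0.5437 mid 0.5218 z 0.169 n46
  y 0.020 x 0.5029..0.5373 mid 0.5201 z 0.169 n43
  y 0.010 x 0.5087..0.5354 mid 0.5221 z 0.169 n30
  y -0.000 x 0.5091..0.5359 mid 0.5225 z 0.168 n40
  y -0.010 x 0.5097..0.5359 mid 0.5228 z 0.168 n30
  y -0.020 x 0.5019..0.5432 mid 0.5226 z 0.176 n55
  y -0.030 x 0.5022..0.5715 mid 0.5369 z 0.176 n66
  y -0.040 x 0.5025..0.5715 mid 0.5370 z 0.175 n94
  y -0.050 x 0.5032..0.5716 mid 0.5374 z 0.176 n66
  y -0.060 x 0.5035..0.5708 mid 0.5371 z 0.178 n67
  y -0.070 x 0.5046..0.5391 mid 0.5219 z 0.169 n32
  y -0.080 x 0.5127..0.5391 mid 0.5259 z 0.167 n30
  y -0.090 x 0.5122..0.5394 mid 0.5258 z 0.169 n40
  y -0.100 x 0.5126..0.5394 mid 0.5260 z 0.168 n29
  y -0.110 x 0.5133..0.5395 mid 0.5264 z 0.169 n40
  y -0.120 x 0.5138..0.5392 mid 0.5265 z 0.169 n30
  y 
[... 1638 characters left out ...]
.5437 mid 0.5300 z 0.169 n30
  y -0.120 x 0.5166..0.5434 mid 0.5300 z 0.170 n33
  y -0.130 x 0.5133..0.5481 mid 0.5307 z 0.170 n56
  y -0.140 x 0.5133..0.5474 mid 0.5303 z 0.173 n28
  y -0.150 x 0.5097..0.5459 mid 0.5278 z 0.171 n40
  y -0.160 x 0.5088..0.5475 mid 0.5282 z 0.170 n43
  y -0.170 x 0.5089..0.5458 mid 0.5273 z 0.171 n36
  y -0.180 x 0.5126..0.5470 mid 0.5298 z 0.171 n27
  y -0.190 x 0.5185..0.5336 mid 0.5261 z 0.169 n4
  y -0.200 x 0.5201..0.5460 mid 0.5331 z 0.170 n43
  y -0.210 x 0.5171..0.5479 mid 0.5325 z 0.174 n57
  y -0.220 x 0.5183..0.5465 mid 0.5324 z 0.175 n17
 base [ 0.4533 -0.2409  0.0051] [0.6138 0.0858 0.03  ]
 jar [ 0.5023 -0.3504  0.0704] [ 0.5612 -0.2804  0.1092]
```

```bash
python3 - <<'E'
from h import *
for c in('top','side'):
    C=cloud(load(c)).reshape(-1,3)
    B=C[(C[:,0]>.56)&(C[:,0]<.95)&(C[:,1]>-.28)&(C[:,1]<.12)&(C[:,2]>.1)]
    h,e=np.histogram(B[:,2],bins=np.arange(.1,.6,.02));print(c,[(round(a,2),n) for a,n in zip(e,h) if n])
    for z in (.1,.15,.2,.24,.28,.3):
        q=B[B[:,2]>z]
        for y0 in np.arange(-.28,.1,.06):
            w=q[(q[:,1]>y0)&(q[:,1]<y0+.06)]
            if len(w): print(z,round(y0,2),'minx %.3f p2 %.3f'%(w[:,0].min(),np.percentile(w[:,0],2)),end=' | ')
        print()
C=cloud(load('top'))
W=C[20:70,60:600].reshape(-1,3);W=W[W[:,2]>.3];print('shelf',W.min(0))
E
```

```text
top [(np.float64(0.1), np.int64(331)), (np.float64(0.12), np.int64(300)), (np.float64(0.14), np.int64(281)), (np.float64(0.16), np.int64(321)), (np.float64(0.18), np.int64(391)), (np.float64(0.2), np.int64(5968)), (np.float64(0.22), np.int64(7)), (np.float64(0.34), np.int64(64)), (np.float64(0.36), np.int64(144)), (np.float64(0.38), np.int64(312)), (np.float64(0.4), np.int64(8784)), (np.float64(0.42), np.int64(251)), (np.float64(0.44), np.int64(169)), (np.float64(0.46), np.int64(162)), (np.float64(0.48), np.int64(237)), (np.float64(0.5), np.int64(263)), (np.float64(0.52), np.int64(341)), (np.float64(0.54), np.int64(17))]
0.1 -0.28 minx 0.696 p2 0.702 | 0.1 -0.22 minx 0.688 p2 0.698 | 0.1 -0.16 minx 0.688 p2 0.699 | 0.1 -0.1 minx 0.561 p2 0.697 | 0.1 -0.04 minx 0.561 p2 0.704 | 0.1 0.02 minx 0.798 p2 0.800 | 0.1 0.08 minx 0.770 p2 0.786 | 
0.15 -0.28 minx 0.703 p2 0.709 | 0.15 -0.22 minx 0.701 p2 0.706 | 0.15 -0.16 minx 0.701 p2 0.708 | 0.15 -0.1 minx 0.561 p2 0.706 | 0.15 -0.04 minx 0.561 p2 0.707 | 0.15 0.02 minx 0.798 p2 0.800 | 0.15 0.08 minx 0.787 p2 0.800 | 
0.2 -0.28 minx 0.715
[... 2311 characters left out ...]
2 0.804 | 0.24 -0.22 minx 0.804 p2 0.804 | 0.24 -0.16 minx 0.803 p2 0.805 | 0.24 -0.1 minx 0.804 p2 0.805 | 0.24 -0.04 minx 0.800 p2 0.802 | 0.24 0.02 minx 0.801 p2 0.803 | 0.24 0.08 minx 0.801 p2 0.803 | 
0.28 -0.28 minx 0.803 p2 0.804 | 0.28 -0.22 minx 0.804 p2 0.804 | 0.28 -0.16 minx 0.803 p2 0.805 | 0.28 -0.1 minx 0.804 p2 0.805 | 0.28 -0.04 minx 0.800 p2 0.802 | 0.28 0.02 minx 0.801 p2 0.803 | 0.28 0.08 minx 0.801 p2 0.803 | 
0.3 -0.28 minx 0.803 p2 0.804 | 0.3 -0.22 minx 0.804 p2 0.804 | 0.3 -0.16 minx 0.803 p2 0.805 | 0.3 -0.1 minx 0.804 p2 0.805 | 0.3 -0.04 minx 0.800 p2 0.802 | 0.3 0.02 minx 0.801 p2 0.803 | 0.3 0.08 minx 0.801 p2 0.803 | 
shelf [ 0.35856103 -0.65377776  0.38372719]
```

```bash
cat >> h.py <<'E'
def delta(tgt,yaw=None):
    """tool-frame shift (mm) from measured TCP to tgt, and tool-z turn (rad) to a yaw (deg) of tool y"""
    s=arm.sense();R=np.array(s['eef_rot']);d=R.T@(np.array(tgt)-s['eef_pos'])*1000
    y=np.degrees(np.arctan2(R[1,1],R[0,1]))
    t=None if yaw is None else -np.radians((yaw-y+180)%360-180)
    print('t',round(s['clock'],2),'tcp',np.round(s['eef_pos'],4),'yaw',round(y,2),'q',np.round(s['q'],1),'tilt',np.round(R[:2,2],4),'F',np.round(s['contact_force'],2),'w',round(s['gripper_width']*87,1))
    print('shift mm',np.round(d,1),'turn',t)
E
python3 -m creep '[[87,0,0,0,0,0,0.18],[87,0,0,0,0,0,0.18],[87,0,0,0,0,0,0.18],[87,0,0,0,0,0,0.18],[87,0,0,0,0,0,0.18],[87,0,0,0,0,0,0.18],[87,0,0,0,0,0,0.18]]' 25
python3 -c "
from h import *
delta([.414,.297,.13],-178)"
```

```text
clock: 2.08
eef_pos: [0.1684, 0.6019, 0.2226]
eef_rot: [[0.032, -0.999, -0.0], [-0.999, -0.032, 0.0], [-0.0, -0.0, -1.0]]
contact_force: [0.0, 0.4, 0.5]
gripper_width: 1.0
t 2.08 tcp [0.1684 0.6019 0.2226] yaw -178.16 q [ 89.2  22.    0.5  -0.  -68.4 -87.3] tilt [-0.  0.] F [0.01 0.37 0.5 ] w 87.0
shift mm [ 312.6 -235.7   92.5] turn -0.002879690240146891
```

```bash
python3 -m creep '[[87,39,-29.5,6,0,0,0],[87,39,-29.5,6,0,0,0],[87,39,-29.5,6,0,0,0],[87,39,-29.5,6,0,0,0],[87,39,-29.5,6,0,0,0],[87,39,-29.5,6,0,0,0],[87,39,-29.5,6,0,0,0],[87,39,-29.5,6,0,0,0]]'
python3 - <<'E'
from h import *
delta([.414,.297,.10],-178)
for c in('top','side'): snap(c,c+'1.png')
d=load('side')
cv2.imwrite('pics/s1z.png',cv2.resize(d['image'][200:400,200:440,::-1],None,fx=2.8,fy=2.8))
E
```

```text
clock: 3.08
eef_pos: [0.417, 0.2979, 0.1747]
eef_rot: [[0.038, -0.999, 0.001], [-0.999, -0.038, 0.001], [-0.001, -0.001, -1.0]]
contact_force: [0.3, -0.5, 0.8]
gripper_width: 1.0
t 3.08 tcp [0.417  0.2979 0.1747] yaw -177.8 q [ 53.7  13.5 -19.3   0.  -57.1 -51.5] tilt [0.0007 0.0006] F [ 0.3  -0.47  0.77] w 87.0
shift mm [ 0.8  3.1 74.7] turn 0.003512179303504933
```

View pics/s1z.png

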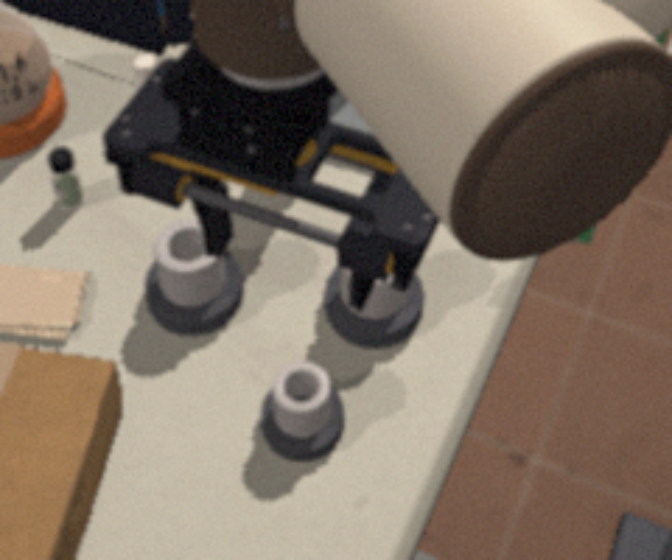

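View pics/top1.png

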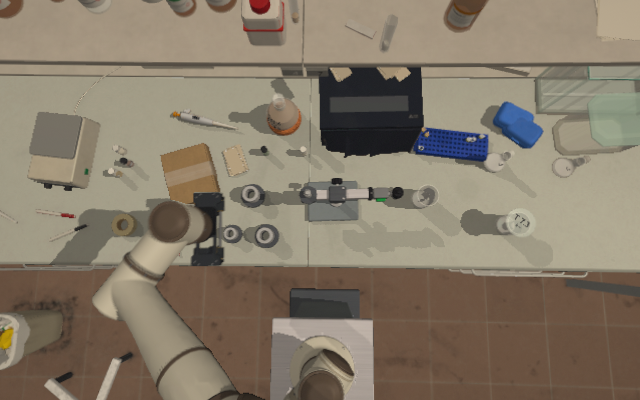

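```bash
python3 -m creep '[[87,0.8,3.1,30,0,0,0.003],[87,0,0,40,0,0,0],[87,0,0,40,0,0,0],[87,0,0,25,0,0,0],[87,0,0,12,0,0,0],[87,0,0,0,0,0,0]]'
python3 - <<'E'
from h import *
delta([.414,.297,.023],-178)
for c in('top','side'): snap(c)
d=load('side')
cv2.imwrite('pics/s2z.png',cv2.resize(d['image'][260:400,240:400,::-1],None,fx=4,fy=4,interpolation=cv2.INTER_CUBIC))
E
```

```text
clock: 3.92
eef_pos: [0.4128, 0.2984, 0.0273]
eef_rot: [[0.036, -0.999, -0.0], [-0.999, -0.036, -0.001], [0.001, 0.0, -1.0]]
contact_force: [-0.3, -0.3, 0.4]
gripper_width: 0.998
t 3.92 tcp [0.4128 0.2984 0.0273] yaw -177.96 q [ 54.1  24.6 -29.3   0.  -36.2 -52.1] tilt [-0.0004 -0.0007] F [-0.34 -0.28  0.44] w 86.8
shift mm [ 1.4 -1.1  4.3] turn 0.0006855160139107387
```

View pics/s2z.png

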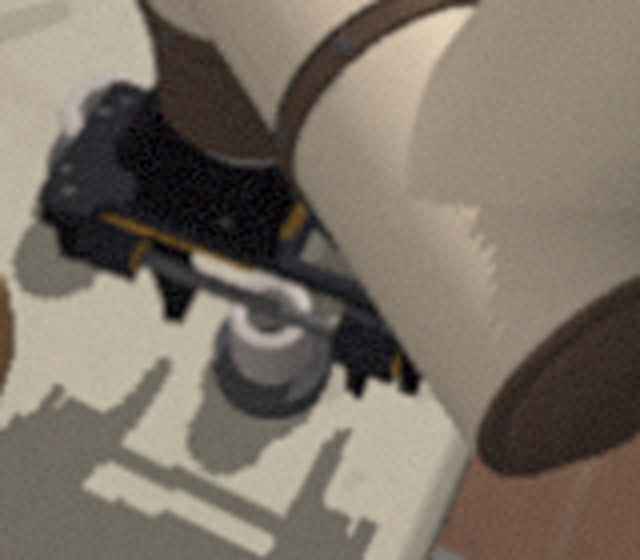

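```bash
python3 -m creep '[[87,1,-1,3,0,0,0],[30,0,0,0,0,0,0],[30,0,0,0,0,0,0],[30,0,0,0,0,0,0],[30,0,0,0,0,0,0],[30,0,0,0,0,0,0],[30,0,0,0,0,0,0]]' 40
python3 - <<'E'
from h import *
delta([.414,.297,.023],-178)
E
```

```text
clock: 4.9
eef_pos: [0.414, 0.2972, 0.0245]
eef_rot: [[0.035, -0.999, -0.0], [-0.999, -0.035, -0.0], [0.0, 0.0, -1.0]]
contact_force: [-0.5, 0.1, 0.1]
gripper_width: 0.455
t 4.9 tcp [0.414  0.2972 0.0245] yaw -177.99 q [ 53.9  24.8 -29.4  -0.  -35.8 -51.9] tilt [-0.0001 -0.0001] F [-0.45  0.06  0.06] w 39.6
shift mm [ 0.2 -0.   1.5] turn 0.00010253680482445432
```

```bash
python3 -m creep '[[30,0,0,-20,0,0,0],[30,0,0,-40,0,0,0],[30,0,0,-50,0,0,0],[30,0,0,-50,0,0,0],[30,0,0,-50,0,0,0],[30,0,0,-38,0,0,0],[30,0,0,0,0,0,0]]'
python3 - <<'E'
from h import *
delta([.523,.0447,.272],-178)
snap('side','s3.png');snap('top')
E
```

```text
clock: 5.78
eef_pos: [0.4145, 0.298, 0.2745]
eef_rot: [[0.035, -0.999, 0.003], [-0.999, -0.035, 0.005], [-0.004, -0.003, -1.0]]
contact_force: [-0.1, -0.0, -5.3]
gripper_width: 0.453
t 5.78 tcp [0.4145 0.298  0.2745] yaw -178.0 q [ 53.9   8.6 -10.5  -0.  -70.6 -51.9] tilt [0.003  0.0046] F [-0.12 -0.01 -5.32] w 39.4
shift mm [256.9 -99.6   1.7] turn -2.440379055551369e-05
```

View pics/s3.png

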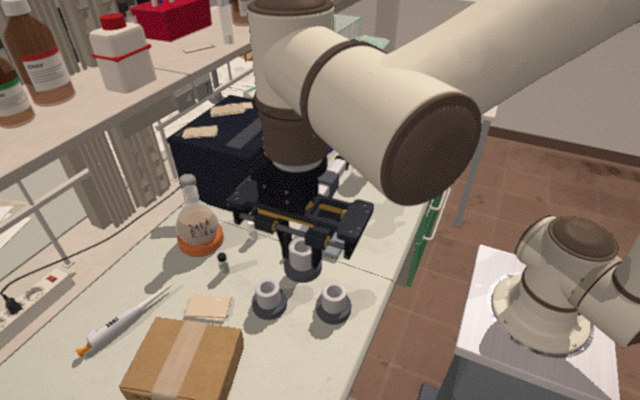

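```bash
python3 -m creep '[[30,30,-12,0,0,0,0],[30,45,-17,0,0,0,0],[30,45,-17,0,0,0,0],[30,45,-17,0,0,0,0],[30,45,-17,0,0,0,0],[30,32,-13,0,0,0,0],[30,15,-6.5,0,0,0,0],[30,0,0,0,0,0,0]]'
python3 - <<'E'
from h import *
delta([.523,.0447,.272],-178)
d=snap('side','s4.png');snap('top','t4.png')
cv2.imwrite('pics/s4z.png',cv2.resize(d['image'][80:260,250:430,::-1],None,fx=3.3,fy=3.3,interpolation=cv2.INTER_CUBIC))
E
```

```text
clock: 6.88
eef_pos: [0.5218, 0.0431, 0.2702]
eef_rot: [[0.033, -0.999, -0.004], [-0.999, -0.033, -0.001], [0.001, 0.004, -1.0]]
contact_force: [-0.2, 0.2, -5.4]
gripper_width: 0.451
t 6.88 tcp [0.5218 0.0431 0.2702] yaw -178.1 q [ 22.5  10.4  -8.9  -0.1 -70.9 -20.6] tilt [-0.0044 -0.0009] F [-0.22  0.22 -5.4 ] w 39.3
shift mm [-1.6 -1.3 -1.8] turn -0.0018262759024743175
```

View pics/s4z.png

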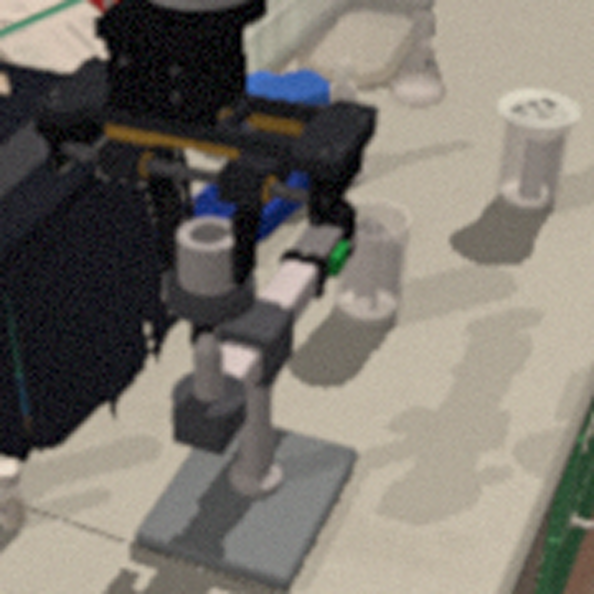

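View pics/t4.png

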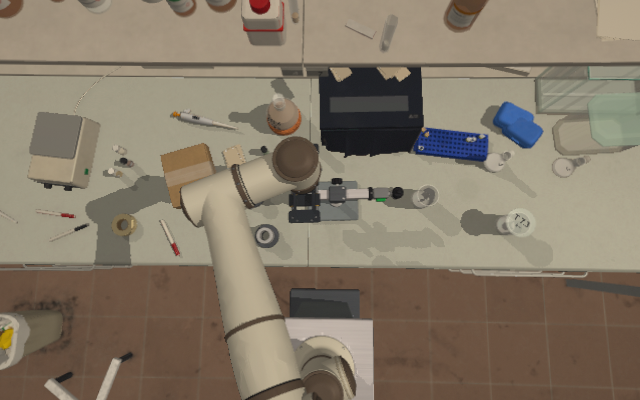

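```bash
python3 - <<'E'
from h import *
from scipy.optimize import least_squares
s=arm.sense()
for tag in ('side',):
    C=cloud(load(tag)).reshape(-1,3)
    def fit(z0,z1,r,c0):
        q=C[(C[:,2]>z0)&(C[:,2]<z1)&(np.hypot(C[:,0]-c0[0],C[:,1]-c0[1])<r+.006)]
        m=least_squares(lambda p:np.hypot(q[:,0]-p[0],q[:,1]-p[1])-r,c0,loss='soft_l1',f_scale=.001)
        print('r',r,'n',len(q),np.round(m.x,4),'rms',round(float(np.sqrt(np.mean(m.fun**2))),4),'x ext',np.round([q[:,0].min(),q[:,0].max()],4))
        return m.x
    for _ in range(1):
        c=np.array([.5235,.0445])
        fit(.268,.292,.020,c); fit(.2475,.259,.030,c)
        for a,b in((.175,.205),(.18,.2),(.185,.207)): fit(a,b,.010,c)
        # seat-side block (drum r .026)
        fit(.14,.168,.026,c)
T=load('side')
E
```

```text
r 0.02 n 240 [0.5233 0.0426] rms 0.0036 x ext [0.4992 0.5469]
r 0.03 n 117 [0.5235 0.0419] rms 0.0009 x ext [0.4929 0.5475]
r 0.01 n 93 [0.5245 0.0448] rms 0.0011 x ext [0.5139 0.535 ]
r 0.01 n 61 [0.5245 0.0448] rms 0.0011 x ext [0.5139 0.535 ]
r 0.01 n 71 [0.5246 0.0447] rms 0.0011 x ext [0.5139 0.533 ]
r 0.026 n 191 [0.5264 0.0429] rms 0.0026 x ext [0.5001 0.5415]
```

```bash
python3 -m creep '[[30,-2.2,-1.2,0,0,0,0],[30,0,0,8,0,0,0],[30,0,0,8,0,0,0],[30,0,0,8,0,0,0],[30,0,0,0,0,0,0],[30,0,0,0,0,0,0]]'
python3 - <<'E'
from h import *
from scipy.optimize import least_squares
delta([.523,.0450,.1955],-178)
d=snap('side','s5.png')
C=cloud(d).reshape(-1,3)
def fit(z0,z1,r,c0):
        q=C[(C[:,2]>z0)&(C[:,2]<z1)&(np.hypot(C[:,0]-c0[0],C[:,1]-c0[1])<r+.006)]
        m=least_squares(lambda p:np.hypot(q[:,0]-p[0],q[:,1]-p[1])-r,c0,loss='soft_l1',f_scale=.001)
        print('r',r,'n',len(q),np.round(m.x,4),'rms',round(float(np.sqrt(np.mean(m.fun**2))),4))
c=np.array([.5235,.0445])
fit(.225,.236,.030,c); fit(.18,.205,.010,c)
cv2.imwrite('pics/s5z.png',cv2.resize(d['image'][120:220,270:370,::-1],None,fx=5,fy=5,interpolation=cv2.INTER_CUBIC))
E
```

```text
clock: 7.72
eef_pos: [0.5238, 0.046, 0.2487]
eef_rot: [[0.035, -0.999, 0.0], [-0.999, -0.035, -0.0], [0.0, -0.0, -1.0]]
contact_force: [-0.3, 1.3, -4.0]
gripper_width: 0.453
t 7.72 tcp [0.5238 0.046  0.2487] yaw -177.99 q [ 22.7  11.3 -11.    0.  -67.8 -20.7] tilt [ 0.0004 -0.0001] F [-0.33  1.3  -4.04] w 39.4
shift mm [ 1.   0.8 53.2] turn 0.00012470485380692095
r 0.03 n 95 [0.5259 0.0448] rms 0.0009
r 0.01 n 81 [0.5243 0.0447] rms 0.0009
```

View pics/s5z.png

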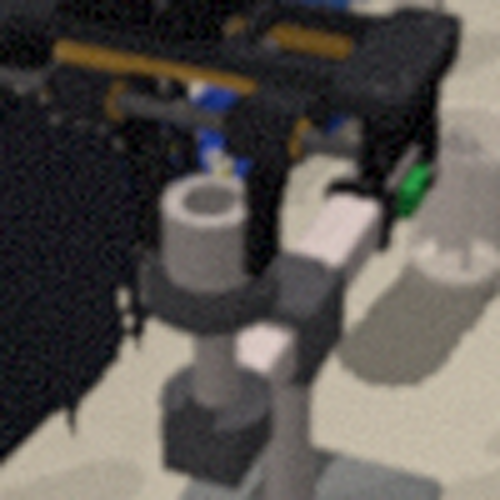

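```bash
python3 -m creep '[[30,0.5,1,0,0,0,0],[30,0,0,5,0,0,0],[30,0,0,5,0,0,0],[30,0,0,5,0,0,0],[30,0,0,0,0,0,0]]'
python3 - <<'E'
from h import *
delta([.523,.0450,.1955],-178)
E
```

```text
clock: 8.4
eef_pos: [0.5222, 0.0454, 0.2328]
eef_rot: [[0.035, -0.999, -0.002], [-0.999, -0.035, -0.0], [0.0, 0.002, -1.0]]
contact_force: [0.7, -0.4, -4.7]
gripper_width: 0.457
t 8.4 tcp [0.5222 0.0454 0.2328] yaw -178.0 q [ 22.7  11.8 -12.6  -0.  -65.7 -20.7] tilt [-0.0015 -0.0005] F [ 0.72 -0.37 -4.73] w 39.8
shift mm [ 0.4 -0.8 37.3] turn 3.7450898948519554e-06
```

```bash
python3 -m creep '[[30,0,0,5,0,0,0],[30,0,0,5,0,0,0],[30,0,0,5,0,0,0],[30,0,0,0,0,0,0]]'
python3 - <<'E'
from h import *
delta([.523,.0450,.1945],-178)
E
```

```text
clock: 8.9
eef_pos: [0.5222, 0.0454, 0.2179]
eef_rot: [[0.035, -0.999, -0.001], [-0.999, -0.035, -0.0], [0.0, 0.001, -1.0]]
contact_force: [1.5, -0.5, -5.1]
gripper_width: 0.45
t 8.9 tcp [0.5222 0.0454 0.2179] yaw -178.0 q [ 22.7  12.5 -14.   -0.  -63.6 -20.7] tilt [-0.0013 -0.0004] F [ 1.45 -0.48 -5.06] w 39.1
shift mm [ 0.4 -0.8 23.4] turn 5.675830161535063e-05
```

```bash
python3 -m creep '[[30,0,-0.6,5,0,0,0],[30,0,0,5,0,0,0],[30,0,0,5,0,0,0],[30,0,0,4,0,0,0],[30,0,0,0,0,0,0]]'
python3 - <<'E'
from h import *
delta([.523,.0450,.1945],-178)
E
```

```text
clock: 9.52
eef_pos: [0.5229, 0.0455, 0.1991]
eef_rot: [[0.035, -0.999, -0.001], [-0.999, -0.035, -0.0], [0.0, 0.001, -1.0]]
contact_force: [0.6, 0.1, -4.9]
gripper_width: 0.453
t 9.53 tcp [0.5229 0.0455 0.1991] yaw -178.0 q [ 22.7  13.4 -15.5  -0.  -61.1 -20.7] tilt [-0.0009 -0.0003] F [ 0.64  0.1  -4.9 ] w 39.4
shift mm [ 0.5 -0.1  4.6] turn 7.656760163613773e-05
```

```bash
python3 -m creep '[[30,0,0,2,0,0,0],[30,0,0,2,0,0,0],[30,0,0,0.6,0,0,0],[30,0,0,0,0,0,0]]'
python3 - <<'E'
from h import *
delta([.523,.0450,.1945],-178)
E
```

```text
clock: 10.02
eef_pos: [0.5232, 0.0455, 0.195]
eef_rot: [[0.035, -0.999, 0.0], [-0.999, -0.035, -0.0], [0.0, -0.0, -1.0]]
contact_force: [0.4, 0.0, -3.9]
gripper_width: 0.454
t 10.03 tcp [0.5232 0.0455 0.195 ] yaw -177.99 q [ 22.7  13.7 -15.9   0.  -60.4 -20.7] tilt [ 0. -0.] F [ 0.4   0.04 -3.92] w 39.5
shift mm [0.5 0.2 0.5] turn 0.00010539121174031287
```

```bash
python3 -m creep '[[30,0,0,0.8,0,0,0],[30,0,0,0,0,0,0],[46,0,0,0,0,0,0],[60,0,0,0,0,0,0],[80,0,0,0,0,0,0],[80,0,0,0,0,0,0],[80,0,0,0,0,0,0]]'
python3 - <<'E'
from h import *
from scipy.optimize import least_squares
delta([.523,.0450,.1945],-178)
d=snap('side','s6.png')
C=cloud(d).reshape(-1,3)
for z0,z1,r in((.173,.184,.03),(.19,.216,.02)):
    c=np.array([.5245,.0448]);q=C[(C[:,2]>z0)&(C[:,2]<z1)&(np.hypot(C[:,0]-c[0],C[:,1]-c[1])<r+.006)]
    m=least_squares(lambda p:np.hypot(q[:,0]-p[0],q[:,1]-p[1])-r,c,loss='soft_l1',f_scale=.001);print(len(q),m.x)
q=C[np.hypot(C[:,0]-.5245,C[:,1]-.0448)<.02];print('top z',np.percentile(q[q[:,2]<.235][:,2],[50,75,90,98]))
cv2.imwrite('pics/s6z.png',cv2.resize(d['image'][120:220,270:370,::-1],None,fx=5,fy=5,interpolation=cv2.INTER_CUBIC))
E
```

```text
clock: 10.9
eef_pos: [0.5233, 0.0456, 0.1943]
eef_rot: [[0.035, -0.999, 0.0], [-0.999, -0.035, 0.0], [-0.0, -0.0, -1.0]]
contact_force: [0.6, -1.3, -0.1]
gripper_width: 0.877
t 10.9 tcp [0.5233 0.0456 0.1943] yaw -177.99 q [ 22.7  13.7 -16.    0.  -60.3 -20.7] tilt [0.0003 0.    ] F [ 0.6  -1.35 -0.08] w 76.3
shift mm [ 0.5  0.3 -0.2] turn 0.00013920089911696133
96 [0.52522878 0.04442326]
193 [0.52508182 0.04471884]
top z [0.19587951 0.21678042 0.22130785 0.22226284]
```

View pics/s6z.png

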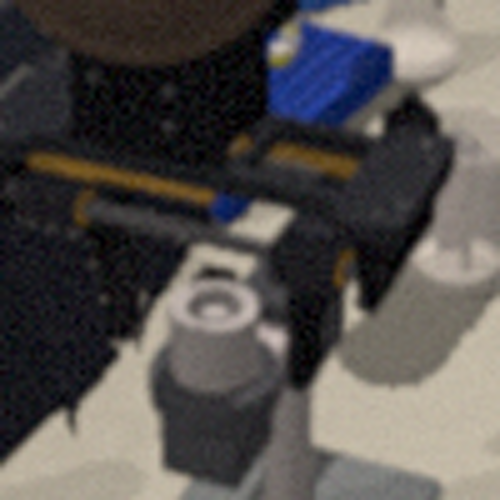

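```bash
python3 -m creep '[[87,0,0,-20,0,0,0],[87,0,0,-40,0,0,0],[87,0,0,-35,0,0,0],[87,35,0,-5,0,0,0],[87,45,0,0,0,0,0],[87,45,0,0,0,0,0],[87,45,0,0,0,0,0],[87,35,0,0,0,0,0]]'
python3 - <<'E'
from h import *
d=snap('side','s7.png')
cv2.imwrite('pics/s7z.png',cv2.resize(d['image'][80:240,270:430,::-1],None,fx=3.6,fy=3.6,interpolation=cv2.INTER_CUBIC))
snap('top','t7.png')
delta([.529,-.168,.136],-178)
E
```

```text
clock: 11.95
eef_pos: [0.5302, -0.161, 0.2941]
eef_rot: [[0.034, -0.999, 0.0], [-0.999, -0.034, -0.0], [0.0, -0.0, -1.0]]
contact_force: [-0.3, 0.1, -0.0]
gripper_width: 0.999
t 12.05 tcp [ 0.5301 -0.1619  0.2937] yaw -178.22 q [ -0.2  12.7  -2.6   0.  -74.7   2. ] tilt [-0.0008 -0.0005] F [-1.04  0.17  0.36] w 86.9
shift mm [  6.    1.2 157.7] turn -0.003878859360948168
```

View pics/s7z.png

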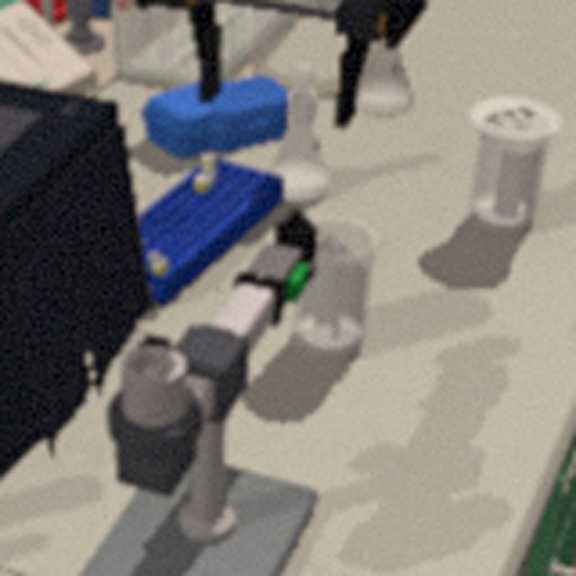

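View pics/t7.png

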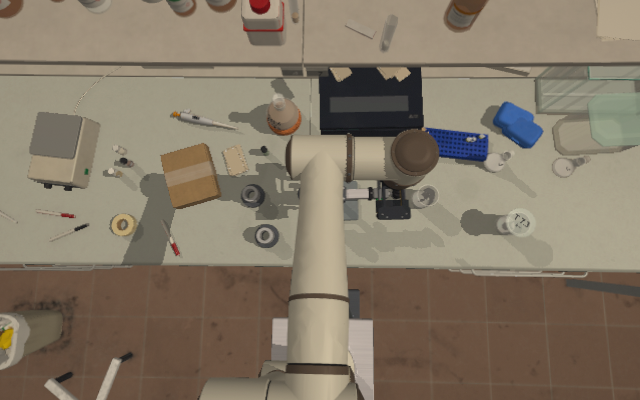

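```bash
python3 -m creep '[[87,5,1,30,0,0,0],[87,0,0,35,0,0,0],[87,0,0,35,0,0,0],[87,0,0,25,0,0,0],[87,0,0,0,0,0,0]]'
python3 - <<'E'
from h import *
d=snap('side','s8.png')
cv2.imwrite('pics/s8z.png',cv2.resize(d['image'][80:220,290:430,::-1],None,fx=4,fy=4,interpolation=cv2.INTER_CUBIC))
delta([.529,-.168,.136],-178)
E
```

```text
clock: 12.68
eef_pos: [0.5282, -0.1637, 0.1673]
eef_rot: [[0.035, -0.999, -0.005], [-0.999, -0.035, 0.0], [-0.001, 0.005, -1.0]]
contact_force: [0.1, 0.4, 0.4]
gripper_width: 1.002
t 12.72 tcp [ 0.5295 -0.164   0.169 ] yaw -177.95 q [ -0.4  17.8 -14.1   0.  -58.2   2.5] tilt [-0.0012 -0.0004] F [ 0.45 -0.03  0.69] w 86.9
shift mm [ 4.   0.6 33. ] turn 0.0009315935466279069
```

View pics/s8z.png

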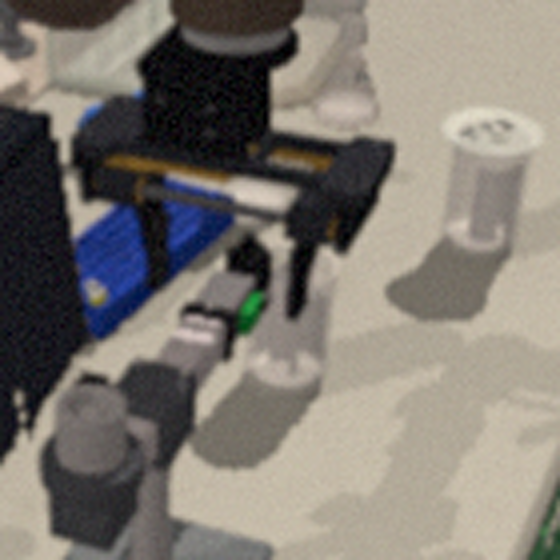

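```bash
python3 -m creep '[[87,4,0.6,17,0,0,0],[87,0,0,15,0,0,0],[87,0,0,0,0,0,0],[20,0,0,0,0,0,0],[20,0,0,0,0,0,0],[20,0,0,0,0,0,0],[20,0,0,0,0,0,0],[20,0,0,0,0,0,0]]' 22
python3 - <<'E'
from h import *
d=snap('side','s9.png')
cv2.imwrite('pics/s9z.png',cv2.resize(d['image'][80:220,290:430,::-1],None,fx=4,fy=4,interpolation=cv2.INTER_CUBIC))
delta([.529,-.168,.136],-178)
E
```

```text
clock: 13.72
eef_pos: [0.5291, -0.1684, 0.1372]
eef_rot: [[0.035, -0.999, 0.0], [-0.999, -0.035, -0.0], [0.0, -0.0, -1.0]]
contact_force: [-0.2, 0.3, -0.3]
gripper_width: 0.514
t 13.78 tcp [ 0.529  -0.1684  0.1372] yaw -177.99 q [ -0.9  19.8 -16.4   0.  -53.9   2.9] tilt [-0.0003 -0.    ] F [-0.8  -0.87  0.84] w 41.0
shift mm [-0.4 -0.1  1.2] turn 0.00013632449338843458
```

View pics/s9z.png

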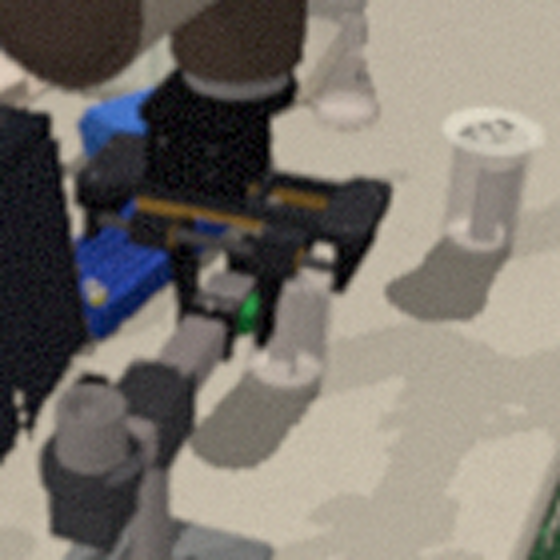

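Still closing (41 mm at the last reading); I'll wait a little.

```bash
python3 -m creep '[[20,0,0,0,0,0,0],[20,0,0,0,0,0,0],[20,0,0,0,0,0,0],[20,0,0,0,0,0,0]]' 22
python3 - <<'E'
from h import *
delta([.529,-.168,.136],-178)
E
```

```text
clock: 14.28
eef_pos: [0.531, -0.1684, 0.1372]
eef_rot: [[0.035, -0.999, 0.004], [-0.999, -0.035, -0.0], [0.0, -0.004, -1.0]]
contact_force: [5.3, -1.3, -4.9]
gripper_width: 0.343
t 14.28 tcp [ 0.531  -0.1684  0.1372] yaw -177.97 q [ -0.9  19.8 -16.3   0.  -53.7   2.9] tilt [ 0.004  -0.0003] F [ 5.3  -1.26 -4.88] w 29.8
shift mm [-0.4  2.   1.2] turn 0.0005580877313163431
```

```bash
python3 -m creep '[[20,0,-1,0,0,0,0],[20,3,0,0,0,0,0],[20,5,0,0,0,0,0],[20,6,0,0,0,0,0],[20,6,0,0,0,0,0],[20,0,0,0,0,0,0],[20,0,0,0,0,0,0]]'
python3 - <<'E'
from h import *
delta([.5345,-.2683,.136],-178)
d=snap('side','s10.png')
cv2.imwrite('pics/s10z.png',cv2.resize(d['image'][80:220,290:430,::-1],None,fx=4,fy=4,interpolation=cv2.INTER_CUBIC))
E
```

```text
clock: 15.15
eef_pos: [0.5317, -0.188, 0.1372]
eef_rot: [[0.035, -0.999, 0.002], [-0.999, -0.035, 0.0], [-0.0, -0.002, -1.0]]
contact_force: [4.6, 3.1, -2.1]
gripper_width: 0.345
t 15.15 tcp [ 0.5317 -0.188   0.1372] yaw -177.99 q [ -3.   20.5 -15.2  -0.  -54.2   5.1] tilt [0.0023 0.0004] F [ 4.6   3.08 -2.15] w 30.0
shift mm [80.4  0.   1.2] turn 0.00017817526754840545
```

View pics/s10z.png

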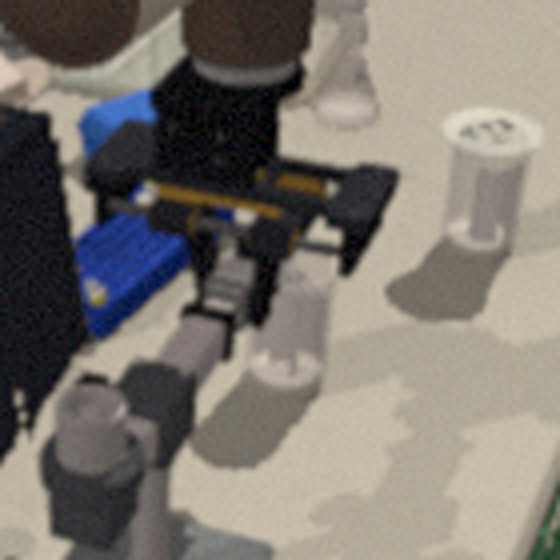

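```bash
python3 -m creep '[[20,8,-0.5,0,0,0,0],[20,12,-0.3,0,0,0,0],[20,12,0,0,0,0,0],[20,12,0,0,0,0,0],[20,12,0,0,0,0,0],[20,10,0,0,0,0,0],[20,8,0,0,0,0,0],[20,0,0,0,0,0,0]]'
python3 -m creep '[[20,0,0,0,0,0,0],[20,0,0,0,0,0,0]]'
python3 - <<'E'
from h import *
delta([.5345,-.2683,.136],-178)
d=snap('side','s11.png')
cv2.imwrite('pics/s11z.png',cv2.resize(d['image'][110:200,300:400,::-1],None,fx=6,fy=6,interpolation=cv2.INTER_CUBIC))
d=snap('top','t11.png')
cv2.imwrite('pics/t11z.png',cv2.resize(d['image'][160:240,300:460,::-1],None,fx=5,fy=5,interpolation=cv2.INTER_CUBIC))
E
```

```text
clock: 16.2
eef_pos: [0.5345, -0.263, 0.1372]
eef_rot: [[0.034, -0.999, 0.001], [-0.999, -0.034, -0.0], [0.0, -0.001, -1.0]]
contact_force: [3.6, 3.6, -2.0]
gripper_width: 0.341
clock: 16.45
eef_pos: [0.5345, -0.2621, 0.1372]
eef_rot: [[0.035, -0.999, 0.001], [-0.999, -0.035, 0.0], [0.0, -0.001, -1.0]]
contact_force: [3.5, 3.2, -1.7]
gripper_width: 0.339
t 16.45 tcp [ 0.5345 -0.2621  0.1372] yaw -177.99 q [-10.6  23.3 -10.7  -0.  -56.   12.6] tilt [0.0009 0.    ] F [ 3.53  3.24 -1.72] w 29.5
shift mm [6.2 0.2 1.2] turn 0.00015818147487252064
```

View pics/s11z.png

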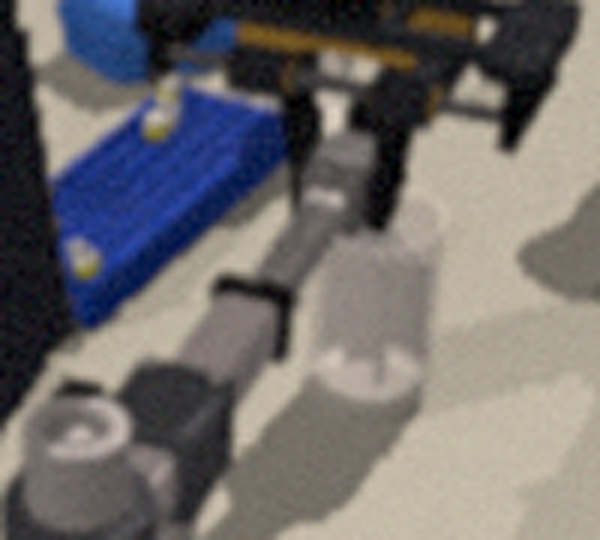

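View pics/t11z.png

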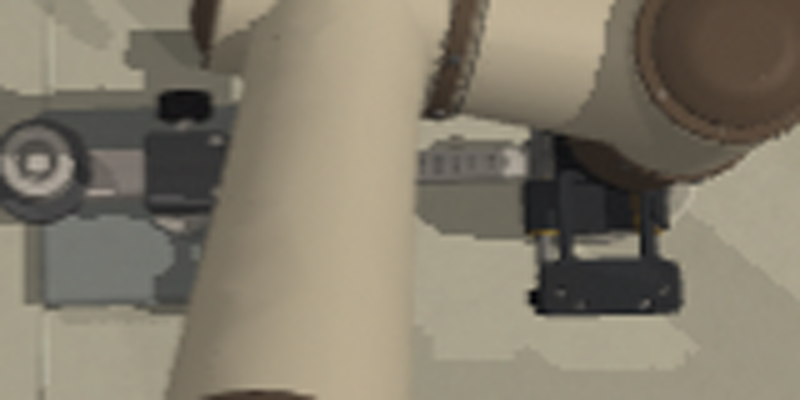

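```bash
python3 -m creep '[[20,3,0,0,0,0,0],[20,3.2,0,0,0,0,0],[20,0,0,0,0,0,0],[20,0,0,0,0,0,0],[20,0,0,0,0,0,0]]'
python3 - <<'E'
from h import *
delta([.5345,-.2683,.136],-178)
d=snap('side','s12.png')
cv2.imwrite('pics/s12z.png',cv2.resize(d['image'][110:180,325:385,::-1],None,fx=8,fy=8,interpolation=cv2.INTER_CUBIC))
d=snap('top','t12.png')
cv2.imwrite('pics/t12z.png',cv2.resize(d['image'][170:220,340:440,::-1],None,fx=7,fy=7,interpolation=cv2.INTER_CUBIC))
E
```

```text
clock: 17.18
eef_pos: [0.5347, -0.2682, 0.1372]
eef_rot: [[0.035, -0.999, 0.001], [-0.999, -0.035, 0.0], [-0.0, -0.001, -1.0]]
contact_force: [4.7, 3.2, -2.8]
gripper_width: 0.344
t 17.18 tcp [ 0.5347 -0.2682  0.1372] yaw -177.99 q [-11.2  23.6 -10.3  -0.  -56.1  13.2] tilt [0.0008 0.0001] F [ 4.72  3.23 -2.77] w 29.9
shift mm [0.1 0.2 1.2] turn 0.00019357824908885717
```

View pics/s12z.png

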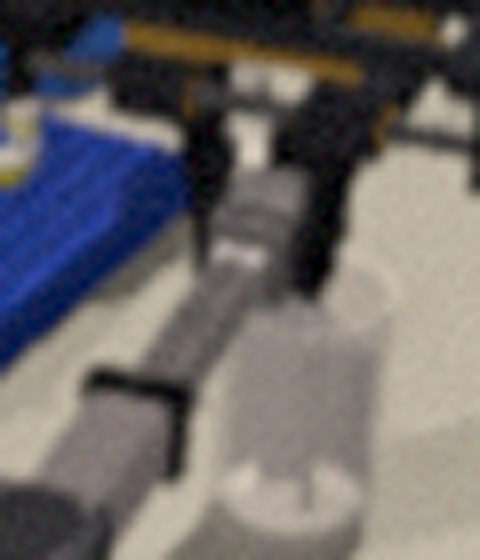

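View pics/t12z.png

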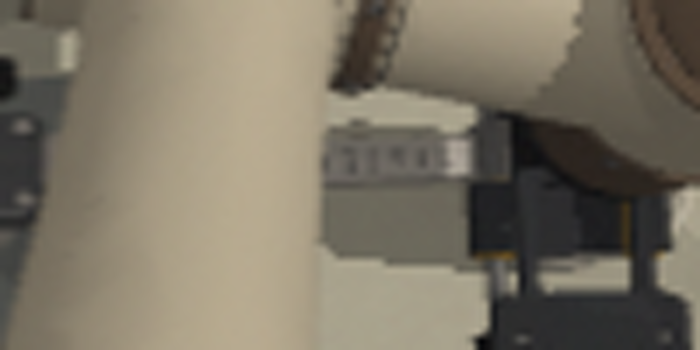

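```bash
python3 - <<'E'
from h import *
d=load('top')
t0=cv2.imread('pics/top0.png').astype(int).sum(2);t=cv2.imread('pics/t12.png').astype(int).sum(2)
print('t0',[(c,int(t0[192:196,c].mean())) for c in range(362,400)])
print('t12',[(c,int(t[191:195,c].mean())) for c in range(386,414)])
for c in (366,371,383,404,405,406,407,408,409): print(c,np.round(pt(d,np.float64(c),np.float64(193.),.171),4))
C1=cloud(load('side'))
q=C1.reshape(-1,3);q=q[(abs(q[:,0]-.535)<.02)&(q[:,2]>.145)&(q[:,2]<.18)&(q[:,1]<-.14)]
for y in np.arange(-.14,-.3,-.005):
    w=q[abs(q[:,1]-y)<.0025]
    if len(w): print(round(y,3),len(w),'x %.3f..%.3f z %.4f'%(w[:,0].min(),w[:,0].max(),np.percentile(w[:,2],80)))
E
python3 - <<'E'
import cv2
a=cv2.imread('pics/side0.png');b=cv2.imread('pics/s12.png')
print((b[110:180,325:385,2].astype(int)-b[110:180,325:385,1]).max())
E
```

```text
t0 [(362, 519), (363, 520), (364, 521), (365, 520), (366, 520), (367, 520), (368, 429), (369, 90), (370, 134), (371, 173), (372, 179), (373, 219), (374, 298), (375, 329), (376, 331), (377, 330), (378, 330), (379, 331), (380, 331), (381, 332), (382, 333), (383, 333), (384, 332), (385, 334), (386, 334), (387, 339), (388, 352), (389, 330), (390, 258), (391, 236), (392, 130), (393, 66), (394, 75), (395, 84), (396, 91), (397, 91), (398, 96), (399, 101)]
t12 [(386, 293), (387, 307), (388, 303), (389, 273), (390, 254), (391, 306), (392, 289), (393, 268), (394, 305), (395, 297), (396, 275), (397, 279), (398, 307), (399, 289), (400, 261), (401, 308), (402, 298), (403, 332), (404, 452), (405, 469), (406, 433), (407, 282), (408, 176), (409, 173), (410, 182), (411, 180), (412, 199), (413, 79)]
366 [ 0.5272 -0.1255  0.171 ]
371 [ 0.5273 -0.1399  0.171 ]
383 [ 0.5277 -0.1745  0.171 ]
404 [ 0.5282 -0.2347  0.171 ]
405 [ 0.5283 -0.2375  0.171 ]
406 [ 0.5283 -0.2404  0.171 ]
407 [ 0.5283 -0.2433  0.171 ]
408 [ 0.5284 -0.2461  0.171 ]
409 [ 0.5284 -0.249   0.171 ]
-0.14 1 x 0.529..0.529 z 0.1737
-0.15
[... 254 characters left out ...]
653
-0.195 15 x 0.524..0.543 z 0.1657
-0.2 3 x 0.528..0.539 z 0.1650
-0.205 12 x 0.525..0.541 z 0.1651
-0.21 11 x 0.524..0.543 z 0.1663
-0.215 8 x 0.527..0.542 z 0.1660
-0.22 9 x 0.526..0.541 z 0.1658
-0.225 6 x 0.526..0.537 z 0.1655
-0.23 10 x 0.526..0.542 z 0.1652
-0.235 10 x 0.526..0.544 z 0.1654
-0.24 11 x 0.526..0.547 z 0.1681
-0.245 45 x 0.520..0.549 z 0.1709
-0.25 14 x 0.520..0.549 z 0.1726
-0.255 23 x 0.515..0.555 z 0.1720
-0.26 30 x 0.515..0.554 z 0.1734
-0.265 12 x 0.523..0.548 z 0.1731
-0.27 8 x 0.534..0.553 z 0.1749
-0.275 13 x 0.526..0.553 z 0.1731
-0.28 7 x 0.529..0.548 z 0.1730
-0.285 4 x 0.531..0.539 z 0.1726
-0.29 1 x 0.547..0.547 z 0.1704
-0.295 1 x 0.535..0.535 z 0.1689
32
```

```bash
python3 - <<'E'
import cv2,numpy as np
a=cv2.imread('pics/side0.png')[130:180,325:375];b=cv2.imread('pics/s12.png')[120:170,325:375]
f=lambda i:cv2.resize(i,None,fx=8,fy=8,interpolation=cv2.INTER_CUBIC)
cv2.imwrite('pics/cmp.png',np.hstack([f(a),f(b)]))
a=cv2.imread('pics/top0.png')[175:210,355:415];b=cv2.imread('pics/t12.png')[175:210,380:440]
f=lambda i:cv2.resize(i,None,fx=8,fy=8,interpolation=cv2.INTER_NEAREST)
cv2.imwrite('pics/cmpt.png',np.vstack([f(a),f(b)]))
E
```

```text
(no output)
```

View pics/cmp.png

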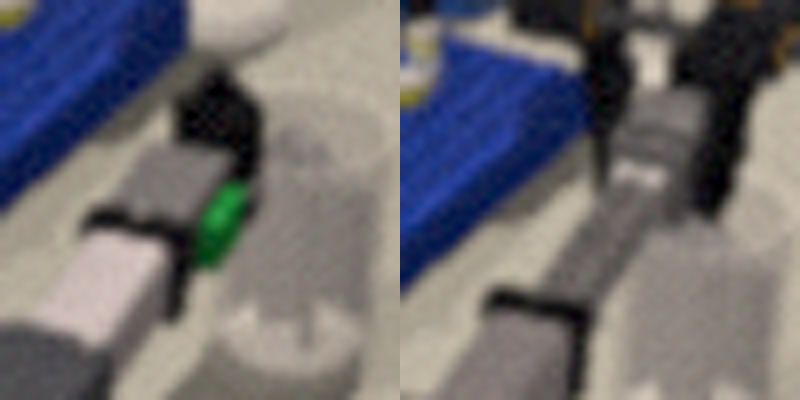

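View pics/cmpt.png

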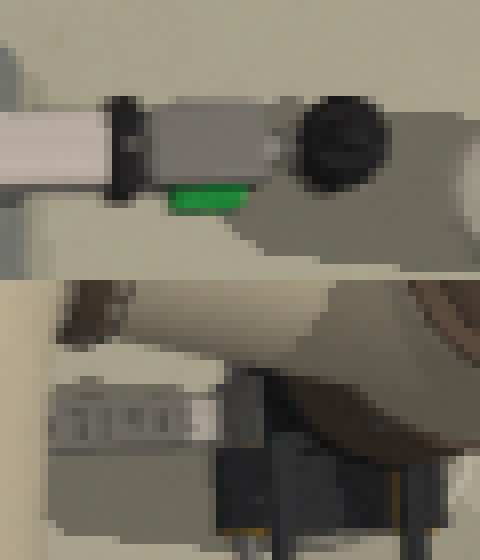

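```bash
python3 - <<'E'
from h import *
t0=cv2.imread('pics/top0.png').astype(float).sum(2)
for r in (187,188,198,199): print(r,[(c,int(t0[r,c])) for c in range(365,379)])
ims=[]
for i in range(8): d=snap('top'); ims.append(d['image'].astype(float).sum(2))
m=np.mean(ims,0)
for r in range(188,200): print(r,[int(x) for x in m[r,386:412]])
p=m[191:196,386:404].mean(0);print([round(x) for x in p])
rgb=d['image'][193,386:412].tolist();print(rgb)
for c,z in((371.5,.1725),(372,.1725),(372.5,.1725),(373,.1725),(390,.1655),(393,.1655),(396.4,.1655),(400.1,.1655)): print(c,pt(d,np.float64(c),np.float64(193),z)[1])
E
```

```text
187 [(365, 458), (366, 457), (367, 423), (368, 309), (369, 160), (370, 104), (371, 193), (372, 361), (373, 466), (374, 467), (375, 463), (376, 432), (377, 372), (378, 375)]
188 [(365, 418), (366, 419), (367, 330), (368, 194), (369, 98), (370, 96), (371, 104), (372, 262), (373, 368), (374, 332), (375, 332), (376, 310), (377, 312), (378, 315)]
198 [(365, 243), (366, 244), (367, 223), (368, 157), (369, 81), (370, 98), (371, 102), (372, 156), (373, 197), (374, 174), (375, 161), (376, 134), (377, 150), (378, 158)]
199 [(365, 412), (366, 410), (367, 346), (368, 142), (369, 76), (370, 77), (371, 183), (372, 324), (373, 366), (374, 337), (375, 306), (376, 142), (377, 197), (378, 217)]
188 [402, 301, 302, 300, 299, 301, 302, 300, 302, 304, 304, 305, 304, 303, 302, 301, 360, 462, 468, 449, 356, 183, 173, 171, 169, 179]
189 [348, 303, 301, 286, 254, 256, 272, 298, 299, 299, 299, 300, 292, 273, 283, 297, 299, 316, 351, 334, 272, 228, 166, 172, 177, 180]
190 [345, 305, 303, 301, 302, 302, 302, 302, 304, 302, 301, 300, 301, 303, 302, 304, 303, 359, 461, 461, 425, 278, 165, 172, 175, 179]
191 [331,
[... 1194 characters left out ...]
, 101]
[298, 307, 304, 279, 263, 304, 289, 272, 301, 291, 273, 276, 298, 284, 261, 295, 286, 317]
[[92, 87, 81], [111, 106, 98], [110, 105, 98], [99, 95, 89], [85, 82, 77], [111, 106, 99], [104, 99, 93], [97, 92, 87], [110, 104, 99], [110, 105, 98], [105, 99, 93], [97, 92, 87], [110, 106, 99], [100, 96, 89], [83, 80, 75], [110, 105, 98], [105, 100, 93], [106, 101, 95], [147, 140, 132], [169, 161, 150], [156, 149, 138], [100, 96, 91], [58, 56, 54], [59, 57, 56], [63, 62, 61], [62, 59, 57]]
371.5 -0.1412220541531834
372 -0.14265915011804914
372.5 -0.14409613828409168
373 -0.14553301828213144
390 -0.19538734462337526
393 -0.20403450794114103
396.4 -0.21382923077731097
400.1 -0.22448155177090406
```

```bash
python3 -m creep '[[20,0,0,0,0,0,0],[20,0,0,0,0,0,0],[20,0,0,0,0,0,0],[20,0,0,0,0,0,0]]'
python3 - <<'E'
from h import *
delta([.5347,-.2682,.136],-178)
d=snap('side','s13.png')
for l in('sample_jar_center','white_vial_center','black_vial_center'):
    for o in arm.look_for('side',l)[:2]: print(l,round(o['conf'],2),np.round(o['bbox'],0))
C=cloud(d).reshape(-1,3);q=C[np.hypot(C[:,0]-.5245,C[:,1]-.0448)<.02];print('ring top z',np.percentile(q[q[:,2]<.235][:,2],98))
E
```

```text
clock: 18.18
eef_pos: [0.5347, -0.2682, 0.1372]
eef_rot: [[0.035, -0.999, 0.001], [-0.999, -0.035, 0.0], [0.0, -0.001, -1.0]]
contact_force: [5.0, 3.2, -2.7]
gripper_width: 0.345
t 18.18 tcp [ 0.5347 -0.2682  0.1372] yaw -177.99 q [-11.2  23.6 -10.3  -0.  -56.1  13.2] tilt [0.0009 0.    ] F [ 5.03  3.18 -2.65] w 30.0
shift mm [-0.   0.   1.2] turn 0.00024673438497998314
sample_jar_center 0.88 [361. 159.  22.  40.]
sample_jar_center 0.56 [353. 141.  23.  34.]
white_vial_center 0.59 [254. 229.  10.  21.]
black_vial_center 0.5 [225. 264.  17.  25.]
ring top z 0.22191195872028335
```

View pics/s13.png

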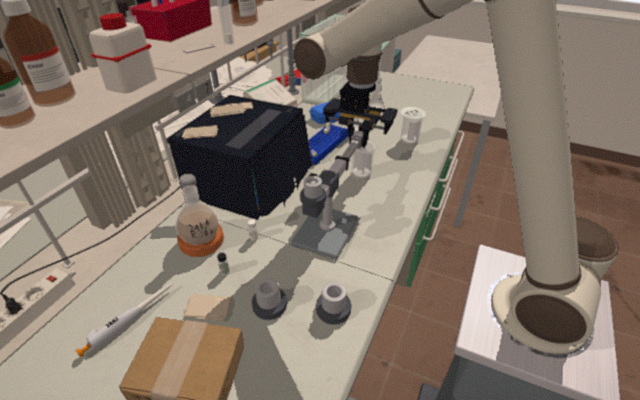

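The picture shows the ring seated on the pin at (313,187), the jar unmoved at (361,159), and both vials in place at (254,229) and (225,264). The arm is holding the boom still, so I'm handing in.

```bash
python3 -c "
from rig import arm
print(arm.close_job())"
```

```text
the job is handed in; nothing more can be done
None
```

I seated the smallest ring on the pin and let go of it. I then pinched the boom head with the button in, drew the boom to about the 100 mm mark, and handed in at about 18 s while holding it there.

**Last checks:**
- **Counterweight:** its top reads 0.222 m, against 0.220 m when seated. In the side camera its axis was within about 1 mm of the pin's after release.
- **Grip:** the opening is 30 mm, so the button is fully in. The boom is at rest, with about 3.2 N of spring pull on the wrist and about 5 N of steady sideways force.
- **Jar and vials:** they are where they were at the start, to within about a pixel in the side picture.

**Boom travel:** I could not see the red line itself, because the forearm hides the tube mouth from the top camera and the collar hides it from the side camera. The 100 mm therefore rests on three measurements that differ slightly:

| Measurement | Travel |
|---|---|
| Tool travel | 99.8 mm |
| Scale lines in the top picture | about 100 mm (single lines 98.7 to 101.2) |
| Shift of the head's rear edge | about 98 mm (first reading about 96, before I corrected its starting edge) |

The final values are all within the 4 mm allowed, but the uncorrected 96 mm reading was right at the limit.

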